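# Turn the vial carousel until the red vial faces front

## Robot

A 6-joint arm with a two-finger parallel gripper is mounted at the origin on the work surface. World frame = base frame: x ahead of the robot, y to its left, z up, the work surface at z = 0. Lengths are in m, angles in rad, forces in N, time in s.
With the tool pointing down it reaches from about 0.275 to 0.75 m from the base axis. Payload 10.2 kg.
Tool frame: the origin (TCP) lies midway between the tips of the shut fingers; the grasp point (between the pads) lies 19 mm behind it (env.hold_point_z is the distance from the TCP to the grasp point, in m); z points along the fingers, y is the line along which they close (so a half turn about z gives the same grasp; the last joint's range is limited). The gripper opens to 85 mm and grips with 20 to 120 N. Pads are 22 mm wide; open, the fingers measure 114 mm over their backs; the gripper's body (76 mm by 85 mm) begins 54 mm behind the grasp point. The pads swing forward as they close: fully open they stand 13 mm farther back than shut.
Start: joints at [-1.407, 0.313, 1.498, -0, 1.331, -0.223], TCP at [0.198, -0.486, 0.231] pointing down, gripper open.
Joint ranges: [-2.94, 2.94], [-0.97, 2.17], [0.19, 2.56], [-1.23, 4.37], [0.02, 3.11], [-2.88, 2.88]. Speed limits (rad/s): [2.39, 2.39, 3.01, 3.14, 3.14, 3.14].

## Interface

Orientations are given as a unit quaternion [x, y, z, w].
In Python, from bench import env, kinematics, monitor, eyes, job gives the robot as it stands. The module is installed in compiled form; this text tells all that it offers. Calls block until the motion is done:
- env.reach(position, orientation): joint-space move of the TCP to a pose.
- env.movel(position, velocity=0.15, frame=None, guard=None): straight line of the TCP; frame=None keeps the orientation; velocity is the mean speed in m/s. With guard (N) it stops when the force on the tool has changed by that much, and returns True; else False.
- env.set_joints(angles): joint-space move.
- env.release() and env.close_gripper(effort=None): open the fingers fully, or close them until they stop; effort is the grip in N (None keeps the last).
- env.hold(seconds).
- kinematics.ik(position, orientation): joint angles nearest the present ones, or None.
- monitor.sense(): the state.
- eyes.grab_frame(name): name is "scene" or "top" or "wrist"; returns a dict with "frame" (420x560x3 uint8, red, green, blue), "mtx" (3x3 intrinsics, pixels), "view" (4x4, takes a point from world to camera coordinates). Camera axes: x right, y down, z forward; pixel columns grow to the right and rows downward; lengths in m; the calibration is good to about 2 mm. A picture is of the moment at which its call begins. There is no depth.
A pose or a line that the arm cannot do raises env.MotionError and nothing moves.
- job.hand_in(): hands the job in; it is judged then, once.
The state is a dict: "clock": time; "joints": joint angles; "qvel": joint speeds; "joint_efforts": joint torques, N m; "position": TCP position; "ee_rot": TCP orientation; "contact_force": force on the tool from outside, world axes, zero at the start; "ft_torque": the same for the moment, N m; "finger_gap": opening from 0.0 (shut) to 1.0 (fully open); "gripper_force": force on a finger pad.
Only numpy, scipy, OpenCV 4.12 (cv2) and the standard library are available. Lean on these libraries where they do the work, as an engineer would, in place of code of your own. Each camera call takes 0.05 s, during which the arm holds its last target. There are 200 camera calls.

## Task

Spin the vial carousel by pushing its rim with the fingertips (the black posts on the rim are there to push against) until the red-capped vial faces front, lined up with the blue arrow on the foot, then back off and leave the deck at rest. Do not touch the vials themselves: they stay standing in their pockets, and the bottle, tub and beaker around the carousel are left where they are.

Things in the scene. Friction and masses are not known exactly. Their poses are not given: they have to be found in the camera images.
- foot: Fixed grey foot of the carousel: a disc 190 mm across under the deck, and a flat front tongue 50 mm wide, 6 mm thick, reaching 210 mm from the centre, with a blue arrowhead pointing at the deck. Origin: on the table, on the vertical spin axis. Its -x axis runs along the tongue through the arrow: this is 'front' (roughly towards the robot, but it varies).
- front_mark (a point): Middle of the blue arrowhead on the tongue, 175 mm from the spin axis, 6 mm above the table; axes as foot.
- turntable: Pale-blue round deck, 284 mm across, 14 mm thick; spins either way, without stops, on the foot's axis. Friction of about 0.7 N at the posts: it stops almost at once when no longer pushed. Origin: on the spin axis at the deck's underside, 14 mm above the table (its top face is 28 mm above the table); axes turn with it, z up.
- deck_top (a point): Centre of the deck's top face (a grey hub 44 mm across, 10 mm high), axes as turntable. Around it six white pockets (collars 44 mm outside, 38 mm inside, 12 mm high), centres at radius 78 mm, 0, 60, 120, 180, 240, 300 degrees counterclockwise from its x axis. The red vial's pocket is at 180 degrees; the one at 0 is empty.
- post (a point): Foot of one of six alike upright black posts on the deck's rim, 14 mm in diameter, 60 mm tall (tops 88 mm above the table), at radius 130 mm, 30, 90, 150, 210, 270, 330 degrees from the deck's x axis, halfway between the pockets. This one is at 30 degrees.
- vial_red: The marked item: glass vial 34 mm in diameter, 50 mm tall, with a red cap and red band, about 50 g, standing loosely in a pocket of the deck (its top 78 mm above the table). Starts 70 degrees or more away from the front, either way round. Origin: centre of its underside, z up; its yaw means nothing.
- vial_green: Bystander on the deck: the same kind of vial as the red one, with a green cap and green band. Loose in its pocket. Origin: centre of its underside, z up.
- vial_black: Bystander on the deck: the same kind of vial as the red one, with a black cap and black band. Loose in its pocket. Origin: centre of its underside, z up.
- vial_white: Bystander on the deck: the same kind of vial as the red one, with a white cap and white band. Loose in its pocket. Origin: centre of its underside, z up.
- vial_blue: Bystander on the deck: the same kind of vial as the red one, with a blue cap and blue band. Loose in its pocket. Origin: centre of its underside, z up.
- disinfectant: Bystander: white plastic bottle with blue cap, 76 mm in diameter, 170 mm tall, loose on the table left of the carousel. Origin: centre of its underside.
- tub: Bystander: white round tub with yellow lid, 104 mm in diameter, 97 mm tall, loose on the table right of the carousel. Origin: centre of its underside.
- beaker: Bystander: open white beaker, 70 mm across, 85 mm tall, loose on the table beyond and left of the carousel. Origin: centre of its underside.
Not all that is in view belongs to the job. Leave any yellow look-alike of the vial_red alone.

How it is judged:
At the end, for the whole second after the job is handed in: The red vial's centre is within 11 mm sideways (8 degrees of turn) of the line from the spin axis through the blue arrow, on the arrow's side; the deck is at rest, all vials stand upright in their pockets, and bottle, tub and beaker stand within 20 mm of where they were (x of vial_red in the frame of foot below -0.06 m and y of vial_red in the frame of foot between -0.011 and 0.011 m and angular speed of turntable below 0.05 rad/s and z of each of vial_red, vial_green, vial_black, vial_white, vial_blue in the frame of turntable below 0.02 m and angle between each of vial_red, vial_green, vial_black, vial_white, vial_blue, disinfectant, tub, beaker's own z axis and vertical below 0.15 rad and distance of each of disinfectant, tub, beaker from where it was at the start of the episode below 0.02 m); the robot touches nothing.
It fails at once if a vial is touched by the robot (more than 1 N) (contact force between any of the fingers, the arm and vial_red above 1 N or contact force between any of the fingers, the arm and vial_green above 1 N or contact force between any of the fingers, the arm and vial_black above 1 N or contact force between any of the fingers, the arm and vial_white above 1 N or contact force between any of the fingers, the arm and vial_blue above 1 N).
It fails at once if a vial is lifted out of its pocket or tipped (z of any of vial_red, vial_green, vial_black, vial_white, vial_blue in the frame of turntable above 0.024 m or angle between any of vial_red, vial_green, vial_black, vial_white, vial_blue's own z axis and vertical above 0.4 rad).
It fails at once if the bottle, tub or beaker is pushed away, lifted or tipped (distance of any of disinfectant, tub, beaker from where it was at the start of the episode above 0.03 m or angle between any of disinfectant, tub, beaker's own z axis and vertical above 0.3 rad).
It also fails if it takes over 64 s, if anything falls off the work surface, if the arm or the gripper's body presses on something with over 40 N, if the wrist force passes 120 N, or if a joint passes its speed limit or range.

## Working session

There is one attempt and no reset: what is moved stays moved. The work goes in short steps, each a Python script; the robot and the scene stay as the last script left them, time stands still between calls to the robot, and variables do not carry over. Pictures are saved under pics/ and viewed, at most 10 in all, crops included, and the job is handed in when it is done.

```bash
mkdir -p pics; python3 - <<'E'
from bench import env,monitor,eyes
import cv2,numpy as np
for n in("top","scene"):
    f=eyes.grab_frame(n); cv2.imwrite(f"pics/{n}0.png",cv2.resize(f["frame"][:,:,::-1],(800,600),interpolation=cv2.INTER_CUBIC))
    np.savez(f"{n}0.npz",**f); print(n,f["mtx"].round(1).tolist(),f["view"].round(3).tolist())
s=monitor.sense();print(s["clock"],s["position"],s["ee_rot"],env.hold_point_z)
E
```

```text
top [[452.9, 0.0, 275.7], [0.0, 452.9, 210.8], [0.0, 0.0, 1.0]] [[-0.006, -1.0, -0.019, 0.022], [-0.991, 0.009, -0.131, 0.574], [0.131, 0.018, -0.991, 1.287], [0.0, 0.0, 0.0, 1.0]]
scene [[498.1, 0.0, 286.3], [0.0, 498.1, 207.0], [0.0, 0.0, 1.0]] [[0.856, 0.516, 0.017, -0.507], [0.419, -0.675, -0.606, -0.192], [-0.302, 0.526, -0.795, 1.625], [0.0, 0.0, 0.0, 1.0]]
0.1 [ 0.19798525 -0.48598688  0.23079274] [ 9.81359901e-01  1.92178042e-01  1.78985904e-05 -5.86235549e-04] 0.0187
```

View pics/top0.png

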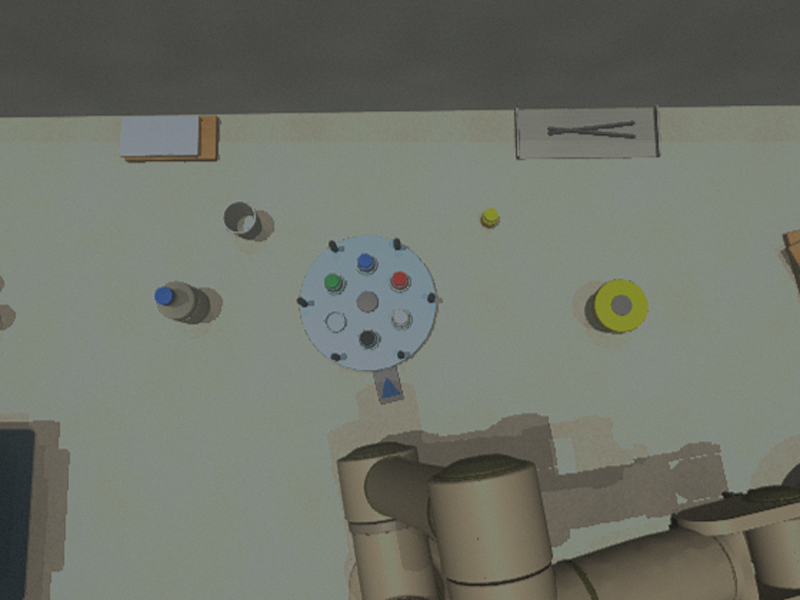

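View pics/scene0.png

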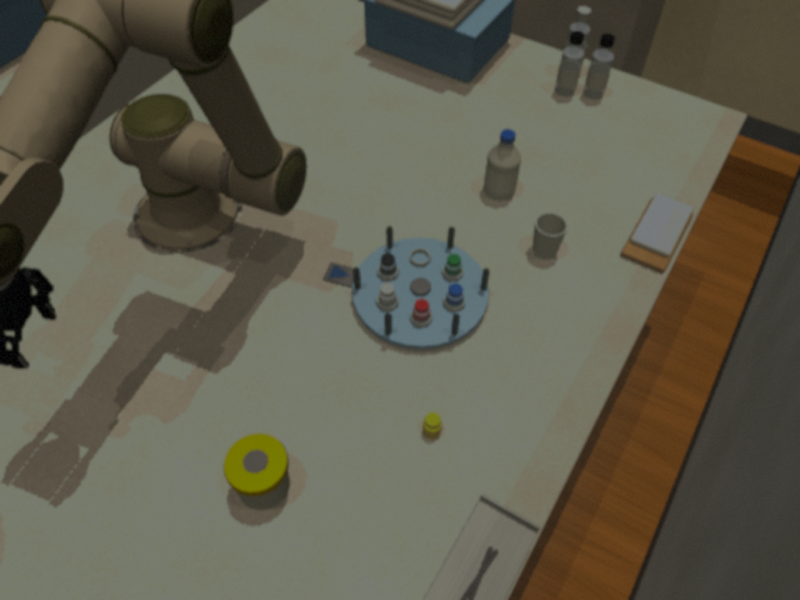

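Top view, at 800x600: the only red cap is at (400,281), on the deck and opposite the empty pocket at (336,322). The look-alike is the yellow vial at (490,217), off the deck. The hub is at (368,301) and the arrow at (389,387). I choose the red one and check it in a crop.

```bash
cat >h.py <<'E'
import numpy as np,cv2
def px2w(f,u,v,z):
    K,T=f["mtx"],f["view"];R=T[:3,:3];c=-R.T@T[:3,3]
    d=R.T@np.linalg.solve(K,[u,v,1.]);return c+d*(z-c[2])/d[2]
def crop(f,x0,y0,w,h,s,name):
    # pixel (u,v) of frame -> ((u-x0+.5)*s-.5)
    cv2.imwrite(name,cv2.resize(f["frame"][y0:y0+h,x0:x0+w,::-1],None,fx=s,fy=s,interpolation=cv2.INTER_CUBIC))
E
python3 - <<'E'
from h import *
f=dict(np.load("top0.npz")); crop(f,200,155,120,135,4.4,"pics/c1.png")
g=lambda u,v,z:px2w(f,(u+.5)/800*560-.5,(v+.5)/600*420-.5,z).round(4)
print("hub",g(368,301,.038),"arrow",g(389,387,.006),"red",g(400,281,.078))
for n,p in dict(bottle=(165,296,.17),tub=(621,306,.097),beaker=(240,220,.085),yel=(490,216,.05)).items():print(n,g(*p))
E
```

```text
hub [0.5755 0.0708 0.038 ] arrow [0.4005 0.0295 0.006 ] red [0.6099 0.0045 0.078 ]
bottle [0.5708 0.4403 0.17  ]
tub [ 0.5535 -0.4243  0.097 ]
beaker [0.7365 0.3263 0.085 ]
yel [ 0.7483 -0.1816  0.05  ]
```

View pics/c1.png

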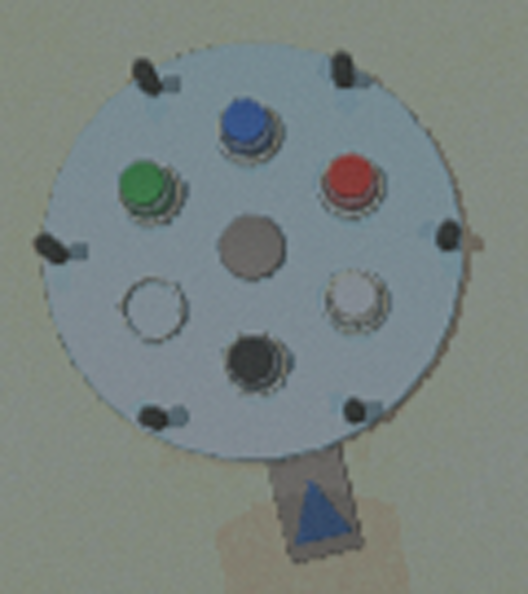

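The crop confirms the choice: red cap (352,178), hub (252,247), arrow (320,515), and six posts. Red is at about -63° and front at about -167°. I'll push the post at -33° clockwise by about 104°, stopping 12° short to look.

```bash
cat >>h.py <<'E'
from scipy.spatial.transform import Rotation as Ro
C=np.array([.5755,.0708]);RAD=.138;Z=.06
def pose(a,z=Z,s=1,r=RAD):
    a=np.radians(a);y=s*np.array([np.cos(a),np.sin(a),0]);zz=np.array([0,0,-1.])
    return np.r_[C+r*np.array([np.cos(a),np.sin(a)]),z],Ro.from_matrix(np.c_[np.cross(y,zz),y,zz]).as_quat()
def post_red(f,u,v):
    d=px2w(f,u,v,.078)[:2]-C;return np.degrees(np.arctan2(d[1],d[0])),np.hypot(*d)
E
python3 - <<'E'
from h import *
from bench import kinematics
f=dict(np.load("top0.npz"))
g=lambda x,y,z:px2w(f,(x+.5)/4.4-.5+200,(y+.5)/4.4-.5+155,z).round(4)
h,a,r=g(252,247,.038),g(321,517,.006),g(352,178,.078)
ang=lambda d:np.degrees(np.arctan2(d[1],d[0])).round(1)
print(h,a,r,"front",ang(a-h),np.hypot(*(a-h)[:2]),"red",ang(r-h),np.hypot(*(r-h)[:2]))
for n,p in dict(p1=(448,236),p2=(355,411),p3=(343,68)).items():
    print(n,g(*p,.06),ang(g(*p,.06)-h))
for s in(1,-1):
    for A in(-14,-60,-100,-130):
        q=kinematics.ik(*pose(A,s=s));print(s,A,None if q is None else np.round(q,2))
E
```

```text
[0.575  0.0724 0.038 ] [0.3965 0.0283 0.006 ] [0.6142 0.0051 0.078 ] front -166.1 0.1838669627747192 red -59.8 0.07788408052997738
p1 [ 0.5782 -0.0571  0.06  ] -88.6
p2 [0.4645 0.0045 0.06  ] -148.4
p3 [0.691  0.0107 0.06  ] -28.0
1 -14 [-0.11  0.88  1.02 -0.    1.24  0.13]
1 -60 [-0.26  0.74  1.29 -0.    1.11  0.79]
1 -100 [-0.33  0.57  1.6  -0.    0.97  1.42]
1 -130 [-0.31  0.45  1.81 -0.    0.89  1.96]
-1 -14 None
-1 -60 [-0.26  0.74  1.29 -0.    1.11 -2.35]
-1 -100 [-0.33  0.57  1.6  -0.    0.97 -1.72]
-1 -130 [-0.31  0.45  1.81 -0.    0.89 -1.18]
```

```bash
sed -i 's/\[.5755,.0708\]/[.5752,.0718]/' h.py; python3 - <<'E'
from h import *
from bench import env,monitor,eyes
env.close_gripper()
env.reach(*pose(-6,.2)); print(monitor.sense()["position"],monitor.sense()["clock"])
p,q=pose(-6); print(env.movel(p,.12,guard=15))
f0=monitor.sense()["contact_force"]
for a in range(-14,-115,-10):
    p,q=pose(a); hit=env.movel(p,.06,q,guard=25); s=monitor.sense()
    print(a,hit,np.round(s["contact_force"]-f0,1),round(s["clock"],1))
    if hit:break
f=eyes.grab_frame("top");np.savez("top1.npz",**f);crop(f,200,155,120,135,4.4,"pics/c2.png")
E
```

```text
[0.71249185 0.05630132 0.20014906] 3.5167
False
-14 False [-0.6 -0.8 -0.7] 5.3
-24 False [-1.1 -1.2 -0.1] 5.9
-34 False [-1.7 -0.5  0.4] 6.4
-44 False [-0.6 -0.7  0.6] 7.0
-54 False [ 1.  -0.8 -0.3] 7.5
-64 False [-0.6 -0.9  0.1] 8.1
-74 False [ 0.3 -0.8 -0.2] 8.6
-84 False [-0.5 -1.1 -0.4] 9.2
-94 False [-1.2 -1.5 -0.4] 9.7
-104 False [-0.1 -1.5 -0. ] 10.3
-114 False [-0.1 -0.9  0.1] 10.8
```

View pics/c2.png

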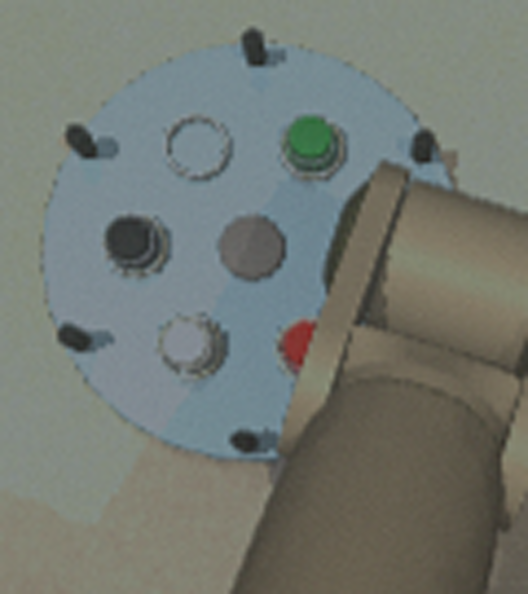

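The crop shows the empty pocket at (199,147), white cap (188,342), green (311,137) and black (130,240), with red half hidden at (305,345). I'll work out the remaining turn from the others.

```bash
python3 - <<'E'
from h import *
f=dict(np.load("top1.npz"))
g=lambda x,y,z:px2w(f,(x+.5)/4.4-.5+200,(y+.5)/4.4-.5+155,z)[:2]
ang=lambda d:np.degrees(np.arctan2(d[1],d[0]))
C1=g(252,247,.038);print(C1)
w=lambda a:(a+180)%360-180
for n,p,o in(("empty",(199,147,.040),180),("white",(188,342,.078),60),("green",(311,137,.078),-120),("black",(130,240,.078),120),("red",(305,345,.078),0),("empty0",(155,309,.04),180),("black0",(253,360,.078),120),("white0",(353,295,.078),60),("blue0",(245,123,.078),-60),("green0",(145,183,.078),-120)):
    d=g(*p)-C1;print(n,np.hypot(*d).round(4),[w(ang(d)+t).round(1) for t in(o,-o)])
# front from tongue corners: far edge (291,562),(362,546); and side mids
for p in((326.5,554),(311,481),(321,517),(308,455)):print("front",ang(g(*p,.006)-C1).round(1))
E
```

```text
[0.57495985 0.07242953]
empty 0.0762 [np.float64(-152.4), np.float64(-152.4)]
white 0.0769 [np.float64(-150.3), np.float64(89.7)]
green 0.078 [np.float64(-151.6), np.float64(88.4)]
black 0.0765 [np.float64(-150.0), np.float64(-30.0)]
red 0.0779 [np.float64(-152.2), np.float64(-152.2)]
empty0 0.0763 [np.float64(-57.4), np.float64(-57.4)]
black0 0.0784 [np.float64(-57.8), np.float64(62.2)]
white0 0.0768 [np.float64(-58.8), np.float64(-178.8)]
blue0 0.0762 [np.float64(-58.4), np.float64(61.6)]
green0 0.0767 [np.float64(-59.0), np.float64(-179.0)]
front -166.8
front -166.3
front -166.1
front -165.4
```

About 15° remains, so the finger goes to -129°. Then I back off, lift away and check.

```bash
python3 - <<'E'
from h import *
from bench import env,monitor,eyes
for a in(-121.5,-129):
    p,q=pose(a);print(env.movel(p,.04,q,guard=25))
p,q=pose(-118,r=.142);env.movel(p,.06,q)
p[2]=.2;env.movel(p,.15)
env.reach([.3,-.4,.25],q)
f=eyes.grab_frame("top");np.savez("top2.npz",**f);crop(f,200,155,120,135,4.4,"pics/c3.png");print(monitor.sense()["clock"])
E
```

```text
False
False
15.3
```

View pics/c3.png

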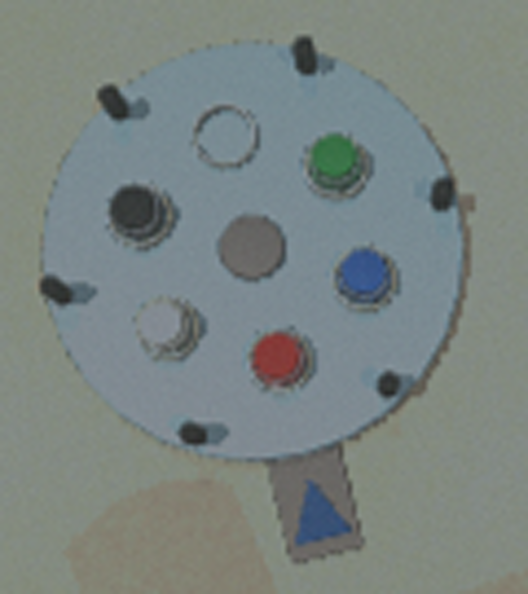

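The red cap is now at (278,358), nearly in line with the hub (252,247) and the arrow (321,517). The empty pocket is at (226,136), and all vials stand in their pockets. I'll check the angle and hand in if it is within about 3°.

```bash
python3 - <<'E'
from h import *
from bench import job
f=dict(np.load("top2.npz"))
g=lambda x,y,z:px2w(f,(x+.5)/4.4-.5+200,(y+.5)/4.4-.5+155,z)[:2]
C1=g(252,247,.038);r=[]
for x,y,z,o in((226,136,.04,180),(278,358,.078,0),(163,322,.078,60),(364,272,.078,-60),(336,157,.078,-120),(134,208,.078,120)):
    d=g(x,y,z)-C1;r.append((np.degrees(np.arctan2(d[1],d[0]))+o)%360-360)
print(np.round(r,1),np.mean(r))
if abs(np.mean(r)+166.2)<3: print(job.hand_in())
E
```

```text
[-167.  -166.2 -165.8 -166.6 -167.  -165.7] -166.38589893824397
the job is handed in; nothing more can be done
None
```

The job is handed in: the red vial measured at about -166.4° against the arrow at about -166.2°, well inside the 8° limit, with all vials standing in their pockets, the arm backed off clear, and 15.3 s of the 64 s used.

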